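# Load a burn-in chest, click its carriage home and lap its two leaves shut

### The arm

A 6-joint arm with a two-finger parallel gripper is mounted at the origin on the work surface. World frame = base frame: x ahead of the robot, y to its left, z up, the work surface at z = 0. Lengths are in m, angles in rad, forces in N, time in s.
With the tool pointing down it reaches from about 0.4 to 0.925 m from the base axis. Payload 12.5 kg.
Tool frame: the origin (TCP) lies at the very end of the fingers, on their centre line; the grasp point (between the pads) lies 19 mm behind it (bot.grasp_offset is the distance from the TCP to the grasp point, in m); z points along the fingers, y is the line along which they close (so a half turn about z gives the same grasp; the last joint's range is limited). The gripper opens to 95 mm and grips with 3 to 60 N. Pads are 20 mm wide; open, the fingers measure 119 mm over their backs; the gripper's body (75 mm by 180 mm) begins 59 mm behind the grasp point.
Start: joints at [-1.254, 0.491, 1.559, -0, 1.092, -0.106], TCP at [0.256, -0.57, 0.215] pointing down, gripper open.
Joint ranges: [-3.1, 3.1], [-0.84, 2.19], [0.05, 2.79], [-1.13, 4.28], [0.06, 2.93], [-2.69, 2.69]. Speed limits (rad/s): [2.22, 2.22, 2.79, 3.14, 3.14, 3.14].

### API

Orientations are given as a rotation vector (axis times angle).
In Python, from workcell import bot, grip, kin, telemetry, read_camera, camera_params, order, models gives the robot as it stands. The module is installed in compiled form; this text tells all that it offers. Calls block until the motion is done:
- bot.move_to(position, orientation): joint-space move of the TCP to a pose.
- bot.line_to(position, ori=None, feed=0.15, f_stop=None): straight line of the TCP; ori=None keeps the orientation; feed is the mean speed in m/s. With f_stop (N) it stops when the force on the tool has changed by that much, and returns True; else False.
- bot.movej(angles): joint-space move.
- grip(opening, grip_force=None): finger opening in m; grip_force is the grip in N (None keeps the last); returns when the fingers have stopped.
- bot.sleep(seconds).
- kin.ik(position, orientation): joint angles nearest the present ones, or None.
- telemetry.read_state(): the state.
- read_camera(name): name is "scene" or "top" or "wrist"; returns (picture, depth): 480x640x3 uint8, red, green, blue; 480x640 float32, m along the optical axis (not along the pixel's ray), 0 where there is no reading.
- camera_params(name): a dict with "fov_y" (degrees; the focal length in pixels is half the picture's height over the tangent of half this angle, whatever the lens; pixels are square), "cx", "cy" (the principal point, pixels), "cam_to_world" (4x4, takes a point from camera to world coordinates). Camera axes: x right, y up, looking along -z (the intrinsics and any distortion apply to the point x, -y, -z); pixel columns grow to the right and rows downward; lengths in m; the calibration is good to about 2 mm. A picture is of the moment at which its call begins: read the wrist's pose just before it. camera_params takes no time and is no camera call; for the wrist camera it gives the pose at the moment of the call.
A pose or a line that the arm cannot do raises bot.PlanningError and nothing moves.
- order.finish_job(): hands the job in; it is judged then, once.
Trained networks look in the newest picture that a camera, given by its name, has taken for a name from the list of things; names that differ only in an ending like _2 or _b are one class to them, and where a whole thing is asked for, a point or a joint stands for the part that bears it (a point fixed in the world has none). Each returns a list of dicts, best first, with "score" (0 to 1); they miss things now and then, are a little off and sometimes report something else, mostly with a low value. They report only what shows in the picture. A call takes as long as a camera call. They do not tell look-alikes from the thing itself.
- models.search_frame(camera, label): "box" ([left, top, right, bottom] as shares, 0 to 1, of the picture: columns of its width, rows of its height, round what is visible of it).
- models.outline_of(camera, label): "mask" (480x640 bool, what is visible of it) and "box" ([left, top, right, bottom] as shares, 0 to 1, of the picture: columns of its width, rows of its height, round what is visible of it).
The state is a dict: "time": time; "q": joint angles; "qvel": joint speeds; "joint_efforts": joint torques, N m; "position": TCP position; "eef_rot": TCP orientation; "force": force on the tool from outside, world axes, zero at the start; "wrist_torque": the same for the moment, N m; "opening": finger opening in m; "grasp_force": force on a finger pad.
Only numpy, scipy, OpenCV 4.12 (cv2) and the standard library are available. Lean on these libraries where they do the work, as an engineer would, in place of code of your own. Each camera call takes 0.05 s, during which the arm holds its last target. There are 200 camera calls.

### The job

Lay every power module that is on the bench flat in the burn-in chest's carriage, one to a bay, block up, and only then push the carriage by its yellow tab towards the back of the chest until the spring detent clicks it fully home. Then shut the chest: first the white rebated leaf (orange lip), fully, while the blue leaf is still open, and last the blue flanged leaf, fully down, so that its flange laps over the lip. Leave the reel, the bottle and the screwdriver where they are.

Things in the scene. Friction and masses are not known exactly. Their poses are not given: they have to be found in the camera images.
- chest: Grey steel burn-in chest fixed on the bench, lying on its back, open on top: 220 (x) x 296 (y) x 95 mm outside, walls 4 mm. Origin: centre of its underside; x points to its back (away from the robot), y to its left, z up. Hinge lines of its two leaves: along x, at y = +148 mm (rebated) and y = -148 mm (flanged), z = 95 mm.
- carriage (a joint): Slide of the aluminium carriage (4 bays side by side along y) inside the chest, m: 0 fully forward, grows towards the back, stop at 0.055; starts at 0 to 0.02. Friction 1 to 2 N; from 0.04 a sprung roller adds resistance (about 10 N in all at most); past 0.048 the roller helps it on to the stop and holds it there: home is above 0.051.
- push_tab (a point): Middle of the top edge of the robot-side face of the carriage's upright yellow push tab: 60 mm wide (y), 8 mm thick (x), top 75 mm above the bench. With the carriage at 0 there are 45 mm free between this face and the inside of the chest's front wall. Axes as the chest's.
- bay0 (a point): Centre of the floor of the leftmost (+y) bay of the carriage; moves with it; axes as the chest's. Each bay is 98 (x) x 58 (y) mm inside, between low walls 3 mm thick and 10 mm high; its floor is 10 mm above the bench. Any module may go in any bay, either way round.
- bay1 (a point): Centre of the floor of the second from left bay of the carriage; moves with it; axes as the chest's. Each bay is 98 (x) x 58 (y) mm inside, between low walls 3 mm thick and 10 mm high; its floor is 10 mm above the bench. Any module may go in any bay, either way round.
- bay2 (a point): Centre of the floor of the third from left bay of the carriage; moves with it; axes as the chest's. Each bay is 98 (x) x 58 (y) mm inside, between low walls 3 mm thick and 10 mm high; its floor is 10 mm above the bench. Any module may go in any bay, either way round.
- bay3 (a point): Centre of the floor of the rightmost (-y) bay of the carriage; moves with it; axes as the chest's. Each bay is 98 (x) x 58 (y) mm inside, between low walls 3 mm thick and 10 mm high; its floor is 10 mm above the bench. Any module may go in any bay, either way round.
- leaf_rebated (a joint): Hinge of the white leaf on the chest's left (+y) side, rad: 0 shut flat, 1.57 upright, starts open at 1.7 to 1.95 (leaning outwards), limit 2.1; fully shut is below 0.03. Stiff friction hinge (0.2 N m): it stays where left, takes 1 to 4 N at its edge. If the flanged leaf is shut first, the lip catches on the flange and this leaf stays 0.07 open.
- rebated_edge (a point): Middle of the white leaf's free edge, on the outer side of its lip. Leaf: 220 mm along x, 10 mm thick, hinge axis at the lower corner (inner face); 142 mm from hinge to rebate, then a 14 mm orange lip, 4 mm thick, flush with the inner face. Grip tab 40 (x) x 8 x 22 mm high on the outer face, mid-length, 112 mm from the hinge; or push the outer face.
- leaf_flanged (a joint): Hinge of the blue leaf on the chest's right (-y) side, rad: 0 shut flat, 1.57 upright, starts open at 1.7 to 1.95 (leaning outwards), limit 2.1; fully shut is below 0.03. Same stiff friction hinge: it stays where left. Its flange laps over the orange lip when both are shut.
- flanged_edge (a point): Middle of the blue leaf's free edge, on the outer face. Leaf: 220 mm along x, 10 mm thick, hinge axis at the lower corner (inner face); panel 138 mm wide, then a 15 mm bare steel flange, 4 mm thick, flush with the outer face. Grip tab 40 (x) x 8 x 22 mm high on the outer face, mid-length, 112 mm from the hinge; or push the outer face.
- module0: Power module: base 90 (x) x 50 (y) x 10 mm (aluminium, green board on top), 180 g, with a central black block 40 (x) x 34 (y) mm rising from 10 to 44 mm above the underside: grip it there, best across the 40 mm. Starts flat on the bench, block up. Origin: centre of the underside; z up through the block. Three or four modules are present; an absent one has no pose.
- module1: Power module: base 90 (x) x 50 (y) x 10 mm (aluminium, green board on top), 180 g, with a central black block 40 (x) x 34 (y) mm rising from 10 to 44 mm above the underside: grip it there, best across the 40 mm. Starts flat on the bench, block up. Origin: centre of the underside; z up through the block. Three or four modules are present; an absent one has no pose.
- module2: Power module: base 90 (x) x 50 (y) x 10 mm (aluminium, green board on top), 180 g, with a central black block 40 (x) x 34 (y) mm rising from 10 to 44 mm above the underside: grip it there, best across the 40 mm. Starts flat on the bench, block up. Origin: centre of the underside; z up through the block. Three or four modules are present; an absent one has no pose.
- module3: Power module: base 90 (x) x 50 (y) x 10 mm (aluminium, green board on top), 180 g, with a central black block 40 (x) x 34 (y) mm rising from 10 to 44 mm above the underside: grip it there, best across the 40 mm. Starts flat on the bench, block up. Origin: centre of the underside; z up through the block. Three or four modules are present; an absent one has no pose.
- reel: Grey solder reel, 60 mm across, 42 mm high, upright; origin at the centre of its underside. Leave it alone.
- flux: White plastic bottle with red cap, 48 mm across, 100 mm high; origin at the centre of its underside. Leave it alone.
- driver: Screwdriver with blue handle, 160 mm long, lying along its x; origin on the bench under its middle. Leave it alone.
There are look-alikes about, which are no part of the job. Leave any purple look-alike of the module1 alone.

How it is judged:
By the outcome, as a careful person would: the job done as asked, in the order asked, and still so for the second after the job is handed in, with the robot touching nothing.
Of module0, module1, module2, module3 only 3 to 4 are there at a start; the rules pass over those that are not, and their reading is None.
At some moment in a run one of module0, module1, module2, module3 may be knocked a few centimetres aside while the robot is not near it.
It also fails if it takes over 208 s, if anything falls off the work surface, if the arm or the gripper's body presses on something with over 40 N, if the wrist force passes 120 N, or if a joint passes its speed limit or range.

## Working session

There is one attempt and no reset: what is moved stays moved. The work goes in short steps, each a Python script; the robot and the scene stay as the last script left them, time stands still between calls to the robot, and variables do not carry over. Pictures are saved under pics/ and viewed, at most 14 in all, crops included, and the job is handed in when it is done.

```bash
mkdir -p pics; ls
python3 - <<'E'
from workcell import *
import cv2,numpy as np
for c in ("scene","top"):
    p,d=read_camera(c); cv2.imwrite(f"pics/{c}0.png",p[...,::-1]); np.savez(f"{c}0.npz",p=p,d=d)
    k=camera_params(c); print(c,k)
s=telemetry.read_state();print(s)
E
```

```text
pics
scene {'fov_y': 52.60814719257528, 'cx': 313.86260960651964, 'cy': 242.3625074194347, 'cam_to_world': array([[ 0.81168894, -0.50657514,  0.29076227,  0.78143475],
       [ 0.58395453,  0.69308709, -0.42264334, -0.40024629],
       [ 0.01257703,  0.51284686,  0.85838797,  0.93905393],
       [ 0.        ,  0.        ,  0.        ,  1.        ]])}
top {'fov_y': 54.555442800909375, 'cx': 317.0057934215076, 'cy': 243.5205402135142, 'cam_to_world': array([[-0.01199332,  0.99367056, -0.11169146,  0.39753068],
       [-0.99942344, -0.01546051, -0.03022837,  0.01918609],
       [-0.03176385,  0.11126453,  0.99328307,  0.8979503 ],
       [ 0.        ,  0.        ,  0.        ,  1.        ]])}
{'time': 0.1, 'q': array([-1.25364189e+00,  4.91490120e-01,  1.55937711e+00, -2.05114983e-05,
        1.09170972e+00, -1.05563567e-01]), 'qvel': array([-0.00133257, -0.00158744, -0.00252559,  0.00129526,  0.00070463,
       -0.00111042]), 'joint_efforts': array([ 2.86634808e-03, -6.13623118e+01, -2.58607739e+01,  6.94320747e-02,
        4.70336457e-02, -3.33154355e-05]), 'position': array([ 0.25637078, -0.56976621,  0.21412981]), 'eef_rot': array([-3.07072364e+00, -6.58880712e-01,  1.91632620e-04]), 'force': array([0.27800839, 0.03450022, 0.1899107 ]), 'wrist_torque': array([ 0.08803329, -0.04972493, -0.04432208]), 'grasp_force': 0.0, 'opening': 0.09487371020167232}
```

View pics/top0.png

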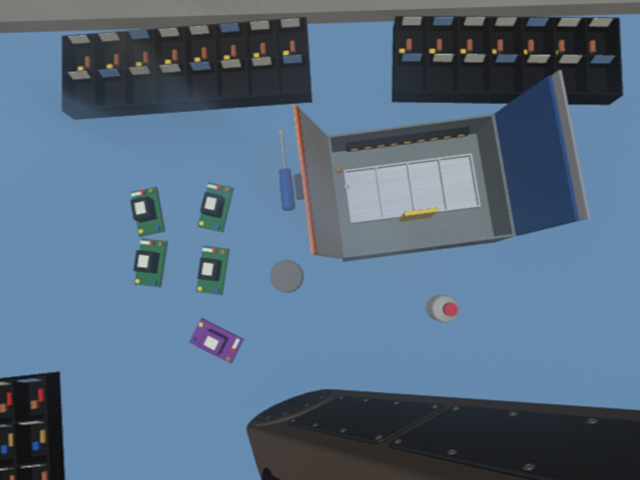

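View pics/scene0.png

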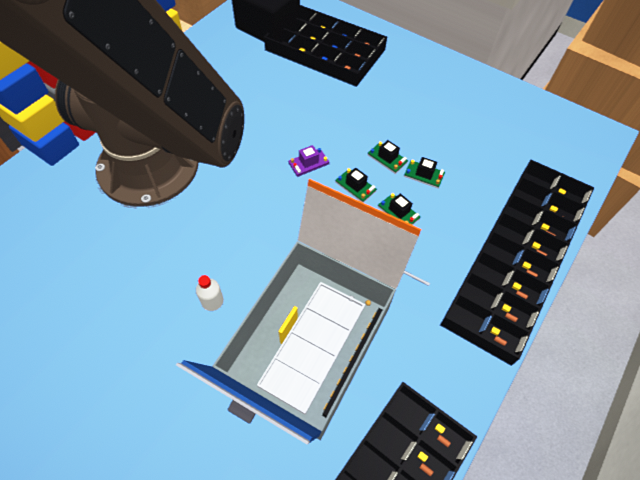

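```bash
cat > h.py <<'E'
from workcell import *
import cv2,numpy as np
from scipy.spatial.transform import Rotation as R
def cloud(d,k):
    f=240/np.tan(np.radians(k["fov_y"])/2)
    v,u=np.mgrid[:480,:640]
    P=np.stack([(u-k["cx"])/f*d,-(v-k["cy"])/f*d,-d],-1)
    T=k["cam_to_world"]; W=P@T[:3,:3].T+T[:3,3]; W[d<=0]=np.nan
    return W
def look(c):
    k=camera_params(c); p,d=read_camera(c); return p,cloud(d,k)
def rect(xy):
    (c,(a,b),t)=cv2.minAreaRect(xy.astype(np.float32))
    if a<b: a,b,t=b,a,t+90
    t=(t+90)%180-90
    return np.array(c),a,b,np.radians(t)
E
python3 - <<'E'
from h import *
p,W=look("top")
n=~np.isnan(W[...,2])
bench=W[300:420:10,20:250:10].reshape(-1,3);print("bench z",np.nanmedian(bench[:,2]))
ms=models.outline_of("top","module0")
for m in ms:
    k=m["mask"]&n; q=W[k]; col=p[k].mean(0)
    lo=q[(q[:,2]<.025)]; hi=q[(q[:,2]>.037)&(q[:,2]<.055)]
    print(round(m["score"],2),col.round(),"all",[np.round(x,3) for x in rect(q[:,:2])],"hi",[np.round(x,3) for x in rect(hi[:,:2])] if len(hi)>5 else None, np.median(hi[:,2]).round(4),np.median(lo[:,2]).round(4))
# chest
for l in ("chest","bay0","push_tab","leaf_rebated","leaf_flanged","reel","flux","driver"):
    for m in models.outline_of("top",l)[:3]:
        q=W[m["mask"]&n]; print(l,round(m["score"],2),(np.array(m["box"])*[640,480,640,480]).round(),np.nanpercentile(q,[2,50,98],axis=0).round(3).tolist())
for cam in("top","scene"):
    p,W=look(cam)
    # rectified map: 2mm/px  x .2...1.0 , y -.6...+.6 ; only chest zone
    z=W[...,2]; roi=(W[...,0]>.3)&(W[...,0]<.75)&(W[...,1]>-.5)&(W[...,1]<.2)
    im=np.zeros((480,720,3),np.uint8); a=W[roi]; c=p[roi]
    o=np.argsort(a[:,2]); a=a[o];c=c[o]
    col=((.2-a[:,1])*1000).astype(int); row=((.78-a[:,0])*1000).astype(int)
    for dr in(0,1):
        for dc in(0,1):
            im[np.clip(row+dr,0,479),np.clip(col+dc,0,719)]=c
    cv2.imwrite(f"pics/rect_{cam}.png",im[...,::-1])
    np.savez(f"{cam}.npz",p=p,W=W)
    r=roi&(abs(z-.095)<.004); q=W[r]; print(cam,"rim",len(q),[np.round(x,3) for x in rect(q[:,:2])])
    y=roi&(p[...,0]>180)&(p[...,1]>140)&(p[...,2]<80); q=W[y]; print("yellow",len(q),np.nanpercentile(q,[2,50,98],axis=0).round(3).tolist())
E
```

```text
bench z 0.001345129069623141
0.97 [ 79. 107.  98.] all [array([0.468, 0.374]), np.float64(0.091), np.float64(0.064), np.float64(-0.123)] hi [array([0.466, 0.368]), np.float64(0.04), np.float64(0.035), np.float64(-0.122)] 0.0454 0.0112
0.8 [ 83. 112. 107.] all [array([0.574, 0.246]), np.float64(0.092), np.float64(0.06), np.float64(-0.225)] hi [array([0.573, 0.244]), np.float64(0.04), np.float64(0.035), np.float64(-0.22)] 0.0454 0.0114
0.78 [119.  93. 141.] all [array([0.316, 0.238]), np.float64(0.09), np.float64(0.051), np.float64(1.117)] hi [array([0.317, 0.239]), np.float64(0.041), np.float64(0.034), np.float64(1.106)] 0.045 0.0118
0.75 [ 82. 111. 101.] all [array([0.45 , 0.247]), np.float64(0.089), np.float64(0.051), np.float64(-0.151)] hi [array([0.45 , 0.247]), np.float64(0.04), np.float64(0.035), np.float64(-0.12)] 0.0452 0.0115
0.58 [ 79. 105.  98.] all [array([0.566, 0.379]), np.float64(0.09), np.float64(0.055), np.float64(0.19)] hi [array([0.567, 0.377]), np.float64(0.041), np.float64(0.035), np.float64(0.209)] 0.0452 0.0117
0.22 [ 99. 108. 119.] all [array([ 0.609, -0.167]),
[... 677 characters left out ...]
4, 0.271, 0.048]]
reel 0.57 [273. 263. 306. 291.] [[0.409, 0.075, 0.005], [0.435, 0.101, 0.043], [0.462, 0.127, 0.046]]
flux 0.58 [426. 293. 460. 323.] [[0.353, -0.199, 0.014], [0.374, -0.172, 0.072], [0.394, -0.157, 0.103]]
flux 0.18 [293. 106. 344. 261.] [[0.462, 0.006, 0.099], [0.565, 0.038, 0.194], [0.672, 0.069, 0.246]]
driver 0.98 [279. 131. 295. 212.] [[0.564, 0.089, 0.0], [0.603, 0.104, 0.024], [0.712, 0.117, 0.029]]
top rim 1796 [array([ 0.53 , -0.142]), np.float64(0.34), np.float64(0.31), np.float64(0.11)]
yellow 0 [nan, nan, nan]
scene rim 1589 [array([ 0.53 , -0.143]), np.float64(0.34), np.float64(0.304), np.float64(0.112)]
yellow 282 [[0.543, -0.171, 0.018], [0.55, -0.142, 0.062], [0.645, 0.004, 0.077]]
  return np.nanmean(a, axis, out=out, keepdims=keepdims)
```

View pics/rect_top.png

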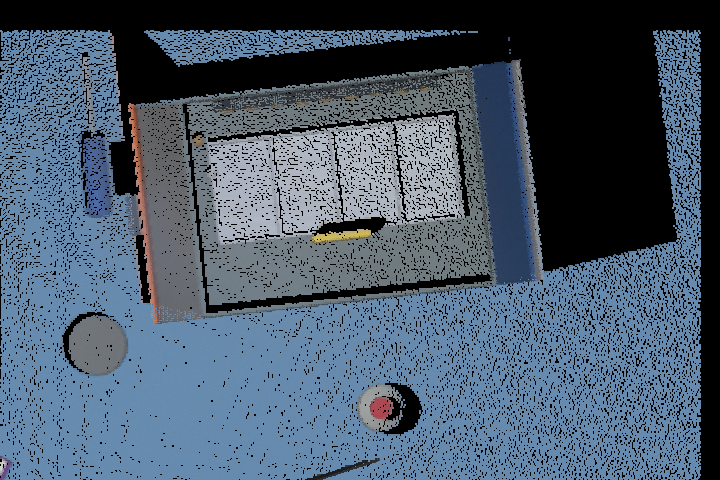

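The rectified map, at 1 mm/px with col=(0.2−y)·1000 and row=(0.78−x)·1000, shows the carriage corners at about (208,141), (456,113), (470,215) and (222,243). The tab is near (343,236), and the chest yaw is about 0.11–0.13. There are four green modules plus the purple decoy. Next I'll take a wrist look at the chest.

```bash
cat >> h.py <<'E'
Z=np.array([0,0,-1.])
def ori(th):
    """tool down, closing line along angle th; of the two half turns the one with the smaller last-joint angle"""
    y=np.array([np.cos(th),np.sin(th),0]); return R.from_matrix(np.stack([np.cross(y,Z),y,Z],1)).as_rotvec()
def go(pos,th,line=False,feed=.15):
    best=None
    for t in (th,th+np.pi):
        q=kin.ik(np.array(pos,float),ori(t))
        if q is not None and (best is None or abs(q[5])<best[0]): best=(abs(q[5]),t)
    o=ori(best[1])
    return bot.line_to(np.array(pos,float),o,feed=feed) if line else bot.move_to(np.array(pos,float),o)
E
python3 - <<'E'
from h import *
t0=telemetry.read_state()["time"]
go([.50,-.14,.40],.115)
s=telemetry.read_state();print(s["time"]-t0,s["q"],s["position"])
p,W=look("wrist"); cv2.imwrite("pics/w1.png",p[...,::-1]); np.savez("w1.npz",p=p,W=W)
print(camera_params("wrist")["cam_to_world"].round(3), camera_params("wrist")["fov_y"])
for l in ("bay0","push_tab"):
  for m in models.outline_of("wrist",l)[:2]:
    q=W[m["mask"]];q=q[~np.isnan(q[:,2])]; lo=q[q[:,2]<.028]
    print(l,round(m["score"],2),[np.round(x,4) for x in rect(lo[:,:2])],np.median(lo[:,2]))
E
```

```text
1.9082999999999999 [-4.01519670e-01  1.96533275e-01  1.51622071e+00 -1.18502660e-04
  1.42964792e+00 -5.15103912e-01] [ 0.49990557 -0.1406934   0.39952256]
[[ 0.994 -0.109 -0.028  0.493]
 [ 0.113  0.962  0.248 -0.072]
 [ 0.    -0.25   0.968  0.57 ]
 [ 0.     0.     0.     1.   ]] 58.36005185429333
bay0 0.75 [array([ 0.5998, -0.1346]), np.float64(0.2587), np.float64(0.1179), np.float64(-1.4353)] 0.010283983252012574
bay0 0.35 [array([ 0.5791, -0.3985]), np.float64(0.2297), np.float64(0.0156), np.float64(0.8007)] -0.0001636196639772658
push_tab 0.57 [array([ 0.5973, -0.1327]), np.float64(0.2528), np.float64(0.1124), np.float64(-1.4568)] 0.010276530491149072
```

View pics/w1.png

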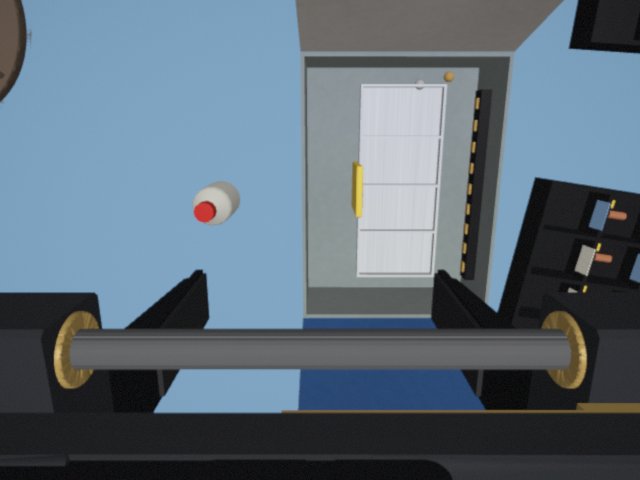

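The wrist view shows the carriage clearly: it spans (360,85)–(447,275), with four bays split at rows 136, 184 and 230. The yellow tab is at (357,190), and the front rim is at col 305. I'll fit the carriage and rim from this view.

Run:
```python
from h import *
for f in("w1.npz","top.npz","scene.npz"):
    D=np.load(f);p=D["p"].astype(int);W=D["W"];z=W[...,2]
    roi=(W[...,0]>.5)&(W[...,0]<.72)&(W[...,1]>-.29)&(W[...,1]<.02)&(z<.03)&(z>.004)
    m=(roi&(p.min(-1)>(165))&(np.ptp(p,axis=-1)<40)).astype(np.uint8)
    n,l,st,_=cv2.connectedComponentsWithStats(cv2.morphologyEx(m,cv2.MORPH_CLOSE,np.ones((3,3))))
    i=1+st[1:,4].argmax(); q=W[(l==i)&(m>0)]
    r=rect(q[:,:2]); print(f,"carr",[np.round(x,4) for x in r],"flr z",np.median(q[:,2]).round(4),len(q))
    y=(W[...,0]>.5)&(W[...,0]<.62)&(abs(W[...,1]+.14)<.06)&(p[...,0]>150)&(p[...,1]>110)&(p[...,2]<90)&(z>.068)
    if y.sum()>5: q=W[y]; print("  tab top",[np.round(x,4) for x in rect(q[:,:2])],np.median(q[:,2]).round(4),y.sum())
    # rim: in chest-ish frame yaw .115 
    t=.115;c,s=np.cos(t),np.sin(t)
    for t in (.105,.115,.125):
        c,s=np.cos(t),np.sin(t);X=W[...,0]*c+W[...,1]*s;Y=-W[...,0]*s+W[...,1]*c
        k=(abs(z-.095)<.004)&(abs(W[...,1]+.14)<.12)&(W[...,0]>.4)&(W[...,0]<.74)
        h,e=np.histogram(X[k],bins=np.arange(.40,.75,.002)); o=np.where(h>15)[0]; print("  rimX",t,[(round(e[i],3),int(h[i])) for i in o])
```

```text
w1.npz carr [array([ 0.6042, -0.1339]), np.float64(0.252), np.float64(0.1091), np.float64(-1.4575)] flr z 0.0102 14923
  tab top [array([ 0.5438, -0.1363]), np.float64(0.0666), np.float64(0.0085), np.float64(-1.5532)] 0.4964 321
  rimX 0.105 [(np.float64(0.46), 17), (np.float64(0.462), 327), (np.float64(0.464), 413), (np.float64(0.466), 70), (np.float64(0.676), 168), (np.float64(0.678), 467), (np.float64(0.68), 339), (np.float64(0.682), 71)]
  rimX 0.115 [(np.float64(0.46), 343), (np.float64(0.462), 402), (np.float64(0.464), 71), (np.float64(0.674), 152), (np.float64(0.676), 495), (np.float64(0.678), 347), (np.float64(0.68), 51)]
  rimX 0.125 [(np.float64(0.456), 54), (np.float64(0.458), 285), (np.float64(0.46), 365), (np.float64(0.462), 123), (np.float64(0.672), 209), (np.float64(0.674), 466), (np.float64(0.676), 298), (np.float64(0.678), 72)]
top.npz carr [array([ 0.6008, -0.1356]), np.float64(0.245), np.float64(0.1021), np.float64(-1.4625)] flr z 0.0117 5625
  tab top [array([ 0.5434, -0.1403]), np.float64(0.0559), np.float64(0.0045), np.float64(-1.4466)] 0.0764 37
  rimX 0.105 [(
[... 557 characters left out ...]
t64(0.2689), np.float64(0.1771), np.float64(-1.4323)] flr z 0.01 7169
  tab top [array([ 0.5475, -0.1419]), np.float64(0.0601), np.float64(0.0072), np.float64(-1.4638)] 0.0741 128
  rimX 0.105 [(np.float64(0.462), 75), (np.float64(0.464), 139), (np.float64(0.466), 85), (np.float64(0.678), 93), (np.float64(0.68), 151), (np.float64(0.682), 75)]
  rimX 0.115 [(np.float64(0.46), 84), (np.float64(0.462), 127), (np.float64(0.464), 94), (np.float64(0.676), 117), (np.float64(0.678), 149), (np.float64(0.68), 55)]
  rimX 0.125 [(np.float64(0.458), 80), (np.float64(0.46), 127), (np.float64(0.462), 85), (np.float64(0.672), 21), (np.float64(0.674), 117), (np.float64(0.676), 142), (np.float64(0.678), 41)]
```

```bash
cat >> h.py <<'E'
YAW=.112; C=np.array([.603,-.1345]); RY=np.array([[np.cos(YAW),-np.sin(YAW)],[np.sin(YAW),np.cos(YAW)]])
def bay(i): return C+RY@[0,.0915-.061*i]
def modules():
    """green modules on the bench in the top picture: (x,y,theta) of block"""
    p,W=look("top"); out=[]
    for m in models.outline_of("top","module0"):
        k=m["mask"]&~np.isnan(W[...,2]); q=W[k]; col=p[k].mean(0)
        hi=q[(q[:,2]>.037)&(q[:,2]<.055)]
        if len(hi)<40 or col[1]<col[0]: continue
        c,a,b,t=rect(hi[:,:2])
        if a>.055 or q[:,1].mean()<.15: continue
        base=rect(q[:,:2])[3]   # long side of the base settles which way is x
        t=min((t,t+np.pi/2),key=lambda v:abs((v-base+np.pi/2)%np.pi-np.pi/2))
        if all(np.hypot(*(c-o[:2]))>.04 for o in out): out.append(np.array([*c,t]))
    return out
def pick(x,y,th,z=.016):
    grip(.065,25)
    th=(th+np.pi/2)%np.pi-np.pi/2
    go([x,y,.30],th)
    s=R.from_rotvec(telemetry.read_state()["eef_rot"]).as_matrix()
    go([*(np.array([x,y])-.04*s[:2,0]),.22],th,True,.3)
    p,W=look("wrist")
    near=np.hypot(W[...,0]-x,W[...,1]-y)<.045
    q=W[near&(W[...,2]>.036)&(W[...,2]<.052)]
    c,a,b,t=rect(q[:,:2]); t=min((t+k*np.pi/2 for k in range(-2,3)),key=lambda v:abs(v-th))
    print("wrist block",c.round(4),round(a,4),round(b,4),"th",round(t,3),"was",np.round([x,y,th],3))
    assert abs(a-.04)<.008 and abs(b-.034)<.008 and abs(t-th)<.2
    go([*c,.10],t,True,.3); go([*c,z],t,True,.12)
    grip(.0,25); s=telemetry.read_state(); print("grip",s["opening"],s["grasp_force"],"F",s["force"].round(1),s["time"])
    go([*c,.30],t,True,.3)
    return s["opening"]
def place(i,z=.026):
    b=bay(i); go([*b,.30],YAW); go([*b,.08],YAW,True,.3)
    o=telemetry.read_state()["eef_rot"]
    h=bot.line_to(np.array([*b,z]),feed=.06,f_stop=8)
    s=telemetry.read_state(); print("place",i,h,s["position"].round(4),s["force"].round(1),s["opening"])
    grip(.062); bot.line_to(np.array([*b,.12]),feed=.15); bot.line_to(np.array([*b,.30]),feed=.4)
    print("t",telemetry.read_state()["time"])
E
python3 - <<'E'
from h import *
ms=modules(); print(np.round(ms,3))
m=min(ms,key=lambda m:m[1]+m[0])
if pick(*m)>.03:
    place(0)
    b=C; go([.50,-.14,.40],YAW); p,W=look("wrist"); cv2.imwrite("pics/w2.png",p[...,::-1]);np.savez("w2.npz",p=p,W=W)
E
```

```text
[[ 0.45   0.247 -0.136]
 [ 0.466  0.368 -0.131]
 [ 0.566  0.377  0.213]
 [ 0.573  0.244 -0.222]]
wrist block [0.4508 0.2494] 0.0397 0.0333 th -0.135 was [ 0.45   0.247 -0.136]
grip 0.039807041009917485 24.993965327739716 F [-0.8  0.   4.5] 7.5333
place 0 True [ 0.5927 -0.0435  0.0262] [-0.1  0.3  6.3] 0.03965214732334335
t 13.625
```

View pics/w2.png

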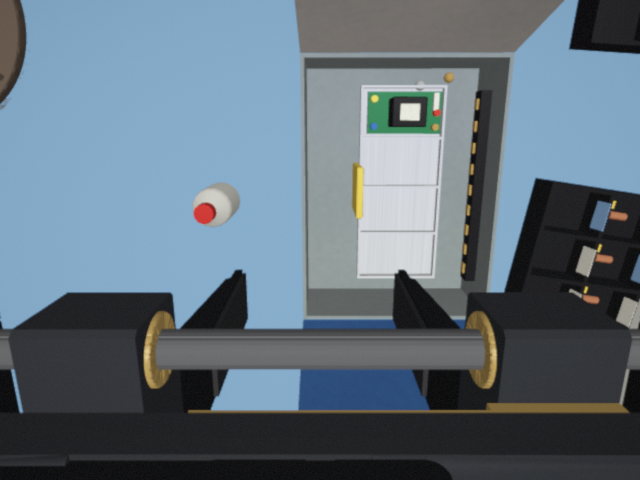

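The module sits inside bay 0, at (403,113) between the walls at cols 362–445 and rows 88–136. I'll do the other three, detecting afresh before each pick.

Run:
```python
from h import *
for i in (1,2,3):
    ms=modules(); print(np.round(ms,3).tolist())
    if not ms: break
    m=min(ms,key=lambda m:np.hypot(*m[:2]))
    if pick(*m)<.03: print("missed"); break
    place(i)
go([.50,-.14,.40],YAW); p,W=look("wrist"); cv2.imwrite("pics/w3.png",p[...,::-1]);np.savez("w3.npz",p=p,W=W)
print(np.round(modules(),3).tolist(),telemetry.read_state()["time"])
```

```text
[[0.567, 0.377, 0.199], [0.573, 0.243, -0.236], [0.466, 0.368, -0.126]]
wrist block [0.4671 0.3699] 0.0398 0.0341 th -0.125 was [ 0.466  0.368 -0.126]
grip 0.03983567031974197 25.000691413879395 F [-0.9 -0.2  3.5] 19.15
place 1 True [ 0.5994 -0.1041  0.0262] [0.6 0.8 4.6] 0.03982470058138352
t 25.7917
[[0.573, 0.243, -0.212], [0.567, 0.376, 0.213]]
wrist block [0.5744 0.245 ] 0.0393 0.0341 th -0.228 was [ 0.573  0.243 -0.212]
grip 0.04017159513888882 25.000610947608948 F [-0.9 -0.   4.4] 29.9833
place 2 True [ 0.6063 -0.1646  0.0262] [-0.2  1.3  5.5] 0.04004786157119721
t 36.35
[[0.567, 0.377, 0.205]]
wrist block [0.5676 0.3785] 0.0398 0.0342 th 0.198 was [0.567 0.377 0.205]
grip 0.03997815161598421 25.000509917736053 F [-0.7  0.4  2.6] 41.1917
place 3 True [ 0.6131 -0.2252  0.0262] [-0.2  1.7  5.3] 0.03997100041988328
t 48.2083
[] 49.0833
```

View pics/w3.png

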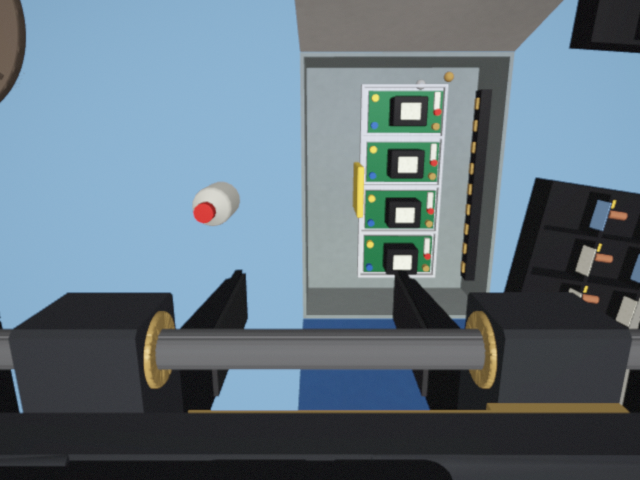

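All four modules lie in their bays, with blocks at (410,111), (407,163), (404,214) and (402,258), and none remain on the bench. Next I'll push the tab with closed fingers.

```bash
cat >> h.py <<'E'
def ch(X,Y): return RY@[X,Y]     # chest-aligned axes through the world origin
YC=-.2011
E
python3 - <<'E'
from h import *
grip(0,25)
T=YAW+np.pi/2
go([*ch(.488,YC),.20],T); go([*ch(.488,YC),.05],T,True,.15)
print(telemetry.read_state()["force"].round(1))
x=.505; hist=[]
h=bot.line_to(np.array([*ch(.505,YC),.05]),feed=.06,f_stop=20)
while not h and x<.564:
    x+=.003; h=bot.line_to(np.array([*ch(x,YC),.05]),feed=.04,f_stop=22)
    s=telemetry.read_state(); hist.append((round(float((RY.T@s["position"][:2])[0]),4),float((RY.T@s["force"][:2])[0].round(1))))
print(h,hist)
go([*ch(.49,YC),.05],T,True,.15); go([*ch(.49,YC),.20],T,True,.3)
go([.50,-.14,.40],YAW); p,W=look("wrist"); cv2.imwrite("pics/w4.png",p[...,::-1]);np.savez("w4.npz",p=p,W=W)
for f in("w1.npz","w4.npz"):
    D=np.load(f);p=D["p"].astype(int);W=D["W"]
    y=(W[...,0]>.5)&(W[...,0]<.62)&(abs(W[...,1]+.14)<.06)&(p[...,0]>150)&(p[...,1]>110)&(p[...,2]<90)&(W[...,2]>.068)&(W[...,2]<.085)
    q=W[y];print(f,np.median(q[:,:2]@RY,axis=0).round(4))
print(telemetry.read_state()["time"])
E
```

```text
[ 0.1 -0.5 -0.5]
False [(0.508, 0.1), (0.5111, 0.4), (0.5142, -0.8), (0.5172, 0.0), (0.5203, 0.9), (0.5233, -0.6), (0.5263, 0.1), (0.5293, 0.0), (0.5323, 0.1), (0.5353, 0.5), (0.5383, -0.0), (0.541, -1.2), (0.5444, -0.3), (0.5474, -0.0), (0.5503, -0.1), (0.5527, -4.2), (0.5528, -20.3), (0.5528, -36.7), (0.5529, -52.9), (0.5529, -70.9)]
w1.npz [ 0.5241 -0.2002]
w4.npz [ 0.5655 -0.2003]
60.9167
```

View pics/w4.png

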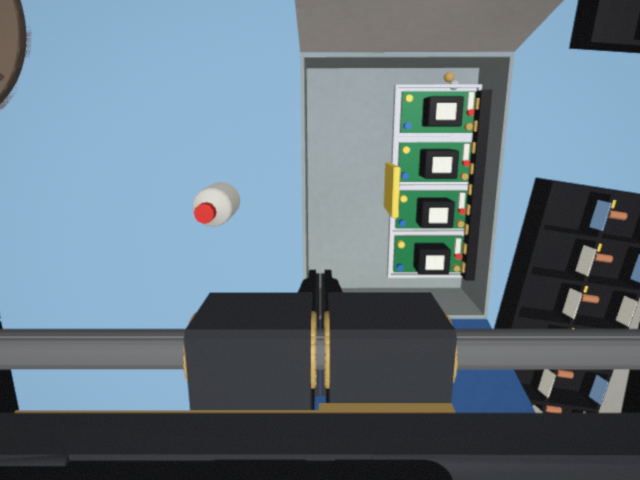

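The carriage is home: the tab moved 41 mm onto a hard stop, with its face at a slide of about 0.055. The modules are still seated. Next is the white leaf, pushed on its outer face 50 mm robot-side of the grip tab, following the arc.

```bash
cat >> h.py <<'E'
def shut(sg,r=.125,w=.010,X=.519):
    """sg +1 white leaf, -1 blue: follow the leaf's outer face down with the inner bottom corner of the closed fingers"""
    def P(phi,over=.002):
        n=np.array([np.sin(phi),np.cos(phi)]); c=np.array([.148-r*np.cos(phi),.095+r*np.sin(phi)])+(.010-over)*n
        return np.array([*ch(X,YC+sg*(c[0]+w)),c[1]])
    a=np.array([*ch(X,YC+sg*.255),.35]); go(a,YAW); a[2]=P(1.9)[2]; go(a,YAW,True,.25)
    f0=telemetry.read_state()["force"]; F=[]
    for phi in np.r_[np.arange(1.9,.1,-.15),.05]:
        h=bot.line_to(P(phi),feed=.1,f_stop=30); s=telemetry.read_state(); F.append((round(phi,2),(s["force"]-f0).round(1).tolist()))
        if h: print("stopped"); break
    print(F)
    e=P(0,0); e[2]-=.006; h=bot.line_to(e,feed=.03,f_stop=22); s=telemetry.read_state(); print("press",h,s["position"].round(4),s["force"].round(1))
    e[2]=.35; bot.line_to(e,feed=.3); print("t",telemetry.read_state()["time"])
def leaves(name):
    go([.45,-.14,.42],YAW); p,W=look("wrist"); cv2.imwrite(f"pics/{name}.png",p[...,::-1])
    for lo,hi in((.03,.14),(-.12,-.03)):
        q=W.reshape(-1,3); q=q[~np.isnan(q[:,2])]; XY=q[:,:2]@RY
        k=(abs(XY[:,0]-.569)<.08)&(XY[:,1]-YC>lo)&(XY[:,1]-YC<hi)&(q[:,2]>.05)&(q[:,2]<.2)
        if k.sum()>100:
            c=np.polyfit(XY[k,1]-YC,q[k,2],1); print("leaf",lo,"slope",c[0].round(4),"z",np.median(q[k,2]).round(4),k.sum())
E
python3 - <<'E'
from h import *
grip(0,25); shut(1); leaves("w5")
E
```

```text
[(np.float64(1.9), [0.8, 0.7, -0.4]), (np.float64(1.75), [-0.5, -0.3, -1.2]), (np.float64(1.6), [-0.4, -0.0, -0.7]), (np.float64(1.45), [0.5, -0.1, -1.7]), (np.float64(1.3), [0.1, 1.0, -0.7]), (np.float64(1.15), [0.1, 0.0, -0.2]), (np.float64(1.0), [0.4, -0.0, -0.9]), (np.float64(0.85), [-0.4, -0.6, 0.3]), (np.float64(0.7), [-0.0, 0.4, -0.6]), (np.float64(0.55), [-0.4, 0.4, -0.5]), (np.float64(0.4), [-0.1, 0.1, -1.0]), (np.float64(0.25), [-0.2, 0.4, -1.0]), (np.float64(0.05), [-0.2, 0.0, -0.3])]
press True [ 0.5351 -0.1088  0.1051] [-3.   0.7 12.8]
t 68.9167
leaf 0.03 slope -0.0212 z 0.1051 15251
leaf -0.12 slope -0.0 z 0.0541 1190
```

View pics/w5.png

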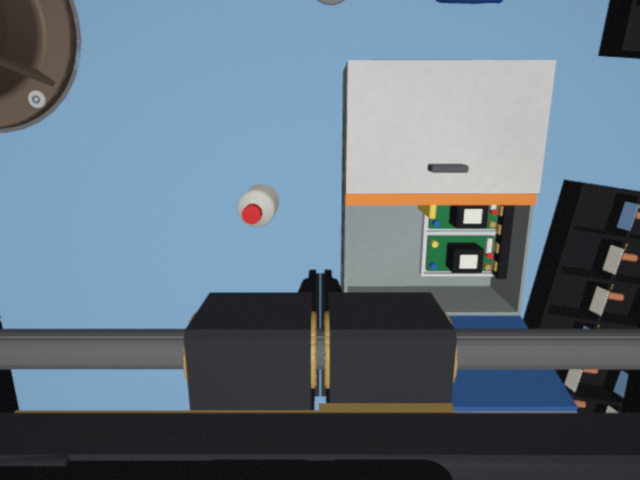

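The white leaf is shut: its outer face is at z 0.105, and the orange lip at row 199 is clear of the still-open blue leaf. Now the blue leaf.

Run:
```python
from h import *
shut(-1); leaves("w6"); go([.30,-.45,.35],YAW)
p,W=look("scene"); cv2.imwrite("pics/s6.png",p[...,::-1])
p,W=look("top"); q=W.reshape(-1,3); q=q[~np.isnan(q[:,2])]; XY=q[:,:2]@RY
for c in np.arange(-.14,.15,.02):
    k=(abs(XY[:,0]-.569)<.09)&(abs(XY[:,0]-.569)>.03)&(abs(XY[:,1]-YC-c)<.008); print(c.round(2),np.median(q[k,2]).round(4),end="; ")
```

```text
[(np.float64(1.9), [0.1, -0.2, -0.1]), (np.float64(1.75), [-0.3, 0.1, -0.7]), (np.float64(1.6), [-0.1, -0.6, -0.1]), (np.float64(1.45), [-0.2, -1.1, -0.5]), (np.float64(1.3), [-0.0, -0.1, -0.2]), (np.float64(1.15), [-0.6, -1.1, -1.0]), (np.float64(1.0), [-0.2, 0.3, 0.9]), (np.float64(0.85), [-0.8, 0.2, 0.1]), (np.float64(0.7), [0.0, -1.1, 0.6]), (np.float64(0.55), [-0.2, -0.6, 0.0]), (np.float64(0.4), [-0.2, 0.3, -0.4]), (np.float64(0.25), [-0.0, -0.4, -0.1]), (np.float64(0.05), [-0.2, -0.2, 0.5])]
press True [ 0.5426 -0.1752  0.1051] [-2.1  0.2 11.5]
t 77.3917
leaf 0.03 slope -0.0233 z 0.1051 15299
leaf -0.12 slope 0.0415 z 0.1051 9439
-0.14 0.1065; -0.12 0.1066; -0.1 0.1066; -0.08 0.1067; -0.06 0.1066; -0.04 0.1066; -0.02 0.1066; 0.0 0.1065; 0.02 0.1067; 0.04 0.1066; 0.06 0.1065; 0.08 0.1066; 0.1 0.1066; 0.12 0.1065; 0.14 0.106;
```

View pics/s6.png

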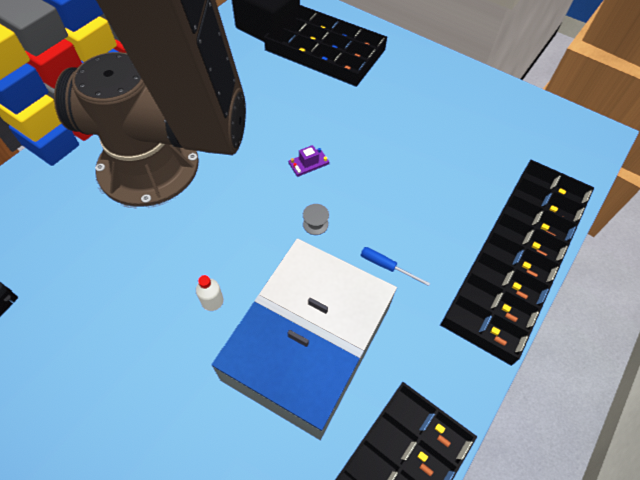

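The scene picture shows both leaves flat, at the same height all the way across, with the flange at (310,325) lapping the lip. The reel, bottle, driver and purple look-alike are undisturbed.

```bash
python3 -c "
from workcell import *
print(order.finish_job())"
```

```text
the job is handed in; nothing more can be done
None
```

The job is handed in: all four modules lie block up in their own bays, the carriage is pushed home, and the chest is shut white leaf first with the blue flange lapping the lip; I didn't touch the reel, bottle, screwdriver or purple look-alike.

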